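Click the model cottage into the painting cradle

TASK

Mount the little model cottage in the wooden painting cradle: draw the cradle's bolt fully back out of the way, stand the cottage's baseplate flat on the open landing in line with the channel and let go of it, then push it from behind, under the lips, fully home until the spring catch clicks back out behind its edge, and last shoot the bolt fully again behind it. Keep the cottage upright and leave the pavilion model and the glue bottle where they stand.

Things in the scene. Friction and masses are not known exactly. Their poses are not given: they have to be found in the camera images.
- cradle: Fixed wooden painting cradle, 345 x 116 mm. Origin on the table under it; x = the direction the baseplate slides in, y across, z up. Floor 8 mm above the table, from x = -255 to +87 mm; the bare part up to x = -120 is the landing, then 6 mm high strips funnel in to the channel. End stop's face at x = +75. With the baseplate fully home the cottage's origin is at x = +15, y = 0.
- channel (a point): Point on the floor in the middle of the channel, at cradle x = +15 mm, y = 0 (where the cottage's origin ends), axes as the cradle's. Channel 88 mm wide, from cradle x = -70 to +75. Lips over both sides (underside 26.5, top 32.5 mm above the table) reach in to y = +-37 mm, on the +y side only from x = -40, so the baseplate enters only by sliding along +x from the landing.
- landing (a point): Middle of the landing, where the cottage is set down: cradle x = -185 mm, y = 0, at floor height (8 mm above the table). Axes as the cradle's. The cottage's origin goes here (within 30 mm along x, 10 mm across), its long axis along the cradle's x.
- house: Loose cork cottage on a wooden baseplate 120 x 84 x 16 mm; 0.3 to 0.55 kg. Origin: centre of the underside, x along the length and ridge, z up. Walls 70 x 48 mm, centred, 16 to 50 mm up: grip across the 48 mm from above, about 40 mm up. Gabled roof, 54 mm wide at the eaves, ridge 72 mm up. Either end may go in first. Push low, on the baseplate's rear edge, or it tips.
- catch (a joint): Steel spring catch in the cradle's +y side: 0 = sprung out into the channel, up to 0.015 m = pushed aside (to +y). The entering baseplate pushes its sloping face 7 to 11 mm aside against 1 to 3 N of spring (5 to 15 N of push on the cottage); it springs back to 0 behind the rear edge once that is within 2.5 mm of fully home. Its retaining face is at cradle x = -47.5 mm.
- catch_nose (a point): Tip of the catch's nose, at cradle x = -50.5 mm, y = +33 mm (when sprung out), 17 mm above the table.
- bolt (a joint): Steel bolt, 14 x 14 mm, 80 mm long, that slides across the channel's mouth at cradle x = -82 mm, 16 to 30 mm above the table. 0 = fully shot: its tip stands at y = -10 mm and bars the way; 0.060 m = fully drawn back (to -y, at its stop): tip at y = -70 mm, clear of the baseplate. About 2 N to move; stays where it is left; starts at 0 to 0.012.
- bolt_knob (a point): Middle of the bolt's upright round knob, 18 mm in diameter, standing from 30 to 66 mm above the table (this point at 50 mm), at cradle x = -82 mm; y = -25 mm with the bolt shot, -85 mm drawn back. Push it with shut fingers or pinch it from above. A bracket behind it, y = -62 to -92 mm, is up to 35 mm high.
- pavilion: Loose small pavilion model with a pointed roof on four posts, 100 mm wide, 114 mm high, square foot; origin under its centre. Leave it alone.
- glue: Loose white glue bottle, 56 mm in diameter, 130 mm high; origin under its centre. Leave it alone.
Not all that is in view belongs to the job. Leave any green, purple or turquoise look-alike of the house alone.

How it is judged:
By the outcome, as a careful person would: the job done as asked, in the order asked, and still so for the second after the job is handed in, with the robot touching nothing.
It also fails if it takes over 64 s, if anything falls off the work surface, if the arm or the gripper's body presses on something with over 40 N, if the wrist force passes 120 N, or if a joint passes its speed limit or range.

ROBOT

A 7-joint arm with a two-finger parallel gripper is mounted at the origin on the work surface. World frame = base frame: x ahead of the robot, y to its left, z up, the work surface at z = 0. Lengths are in m, angles in degrees, forces in N, time in s.
With the tool pointing down it reaches from about 0.4 to 0.875 m from the base axis. Payload 4.4 kg.
Tool frame: the origin (TCP) lies midway between the tips of the shut fingers; the grasp point (between the pads) lies 19 mm behind it; y points along the fingers, z is the direction in which the jaws open and shut, and the axes are right-handed (so a half turn about y gives the same grasp; the last joint's range is limited). The gripper opens to 85 mm and grips with 20 to 120 N. Pads are 22 mm wide; open, the fingers measure 114 mm over their backs; the gripper's body (76 mm by 85 mm) begins 54 mm behind the grasp point. The pads swing forward as they close: fully open they stand 13 mm farther back than shut.
Start: joints at [-70.749, 36.005, 2.206, 86.941, -1.547, 57.084, -1.146], TCP at [0.254, 0.598, 0.231] pointing down, gripper open.
Joint ranges: [-175.42, 175.42], [-21.48, 121.26], [-71.46, 75.88], [10.55, 141.38], [-63.04, 243.04], [13.31, 113.54], [-168.57, 168.57]. Speed limits (degrees/s): [147.25, 147.25, 180, 180, 180, 180, 180].

INTERFACE

Orientations are given as [roll, pitch, yaw] about the fixed x, y, z axes, in that order (R = Rz(yaw) Ry(pitch) Rx(roll)).
In Python, from plant import r gives the robot as it stands.
- The arm moves only by the tool carry_out, never from a script. Its argument "steps" is a list of rows, each a list of 3 entries, a list of its own where there are three numbers: the turn, a rotation vector about the world's x, y, z in degrees, then the shift along the world's x, y, z in m, then the gripper's target within -1 to 1 (shut at 1, half-way at 0, fully open at -1). In form: [[[rx, ry, rz], [tx, ty, tz], grip], ...]. A call has 1 to 10 rows; each row is the pose to reach, as a shift and turn from the pose commanded when the call began; what a row does not reach only later rows make up. A row lasts 1/12 s, in which the tool goes at most 41.7 mm and 7.16 degrees, less where a joint would pass 70% of its speed; a pose out of reach is approached as far as the arm can. A call with a gripper value outside its range is refused whole. The fingers move at their own pace and stop on an object; "newtons" is the grip in N (left out, the last holds). Time passes only in rows, so rows that repeat a pose let the fingers close. It gives the time, the measured TCP pose, the force and the opening at its end, in the units of the state.
- r.read_state(): the state, without advancing time (a new reading comes with each control period).
- r.camera(name): name is "side" or "top" or "wrist"; returns a dict with "frame" (400x640x3 uint8, red, green, blue), "range_z" (400x640 float32, m along the optical axis (not along the pixel's ray), 0 where there is no reading), "K" (3x3 intrinsics, pixels), "k1" (the pictures are not rectified: a ray, as slopes to the right and down, at radius r is drawn at 1 + k1 r^2 times it, then the intrinsics apply), "rvec" (rotation vector, rad) and "tvec" (3), from world to camera coordinates, as OpenCV has them. Camera axes: x right, y down, z forward; pixel columns grow to the right and rows downward; lengths in m; the calibration is good to about 2 mm. A picture is of the moment at which its call begins.
- r.finish_job(): hands the job in, once; it reports no verdict.
The state is a dict: "time": time; "joint_positions": joint angles; "qvel": joint speeds; "joint_torque": joint torques, N m; "eef_pos": TCP position; "orientation": TCP orientation; "force": force on the tool from outside, world axes, zero at the start; "moment": the same for the moment, N m; "grip_width": finger opening in m.
Only numpy, scipy, OpenCV 4.12 (cv2) and the standard library are available. Lean on these libraries where they do the work, as an engineer would, in place of code of your own. Each camera call takes 0.05 s, during which the arm holds its last target.

## Working session

There is one attempt and no reset: what is moved stays moved. The work goes in short steps, Python scripts to look and compute and a tool call to move; the robot and the scene stay as the last step left them, time stands still between calls to the robot, and variables do not carry over. Pictures are saved under pics/ and viewed, and the job is handed in when it is done.

Besides the shell and the picture viewer there is one more tool, called after "Request:" by a JSON object that holds its "fn" and its "kwargs", one argument or row to a line. carry_out: Moves the arm, as the interface text tells. Its arguments: {"type":"object","properties":{"steps":{"type":"array"},"newtons":{"type":"number"}},"required":["steps"]}

```bash
ls; mkdir -p pics
python3 - <<'E'
from plant import r
import cv2,pickle
print(r.read_state())
for n in ("side","top","wrist"):
    d=r.camera(n); pickle.dump(d,open(f"{n}0.pkl","wb"))
    cv2.imwrite(f"pics/{n}0.png",d["frame"][:,:,::-1]); print(n,d["K"].tolist(),d["k1"],d["rvec"],d["tvec"])
E
```

```text
pics
{'time': 0.0, 'joint_positions': array([-70.75027618,  36.06046968,   2.20282176,  86.99639625,
        -1.54767529,  57.08352749,  -1.14775337]), 'qvel': array([ 0.03940677,  0.00568274, -0.03907131,  0.07172478,  0.00125099,
        0.07373579, -0.00779261]), 'joint_torque': array([-1.33808257e-04, -5.63406551e+01,  1.22605138e+00, -1.93443364e+01,
        1.09112533e-02,  1.07231058e-02, -1.12477758e-05]), 'eef_pos': array([0.25390819, 0.59767171, 0.23036938]), 'orientation': array([-9.01107023e+01, -1.13214330e-03, -2.30222156e+01]), 'force': array([ 0.38214292, -0.27548257, -0.08648542]), 'moment': array([-0.02710708,  0.03276282, -0.00690365]), 'grip_width': 0.08515105433060877}
side [[431.8454544230823, 0.0, 320.3617177832003], [0.0, 431.8454544230823, 195.83049217625972], [0.0, 0.0, 1.0]] -0.10522202163719606 [ 2.27417425 -0.30713351  0.12535164] [-0.42497966  0.12887722  0.99963394]
top [[465.90827336645873, 0.0, 320.370595434382], [0.0, 465.90827336645873, 202.49834751135535], [0.0, 0.0, 1.0]] -0.059537044955947194 [ 2.11028238 -2.14195316  0.18986572] [-0.00782876  0.45477825  1.32024127]
wrist [[349.1074876733829, 0.0, 320.07322064416974], [0.0, 349.1074876733829, 202.88376688717102], [0.0, 0.0, 1.0]] -0.035115812233056425 [-2.42467353 -1.60573691 -0.21567216] [-0.64837573 -0.03522736  0.37982812]
```

View pics/side0.png

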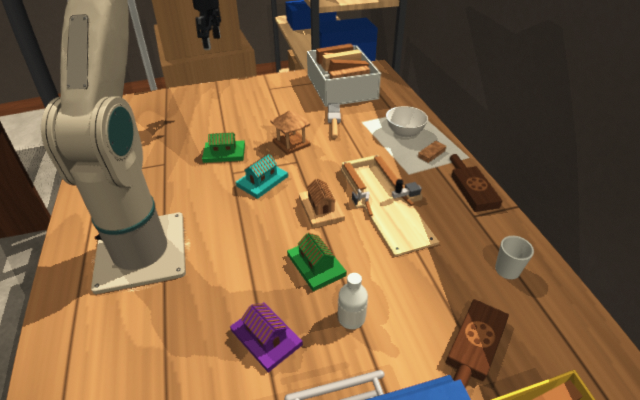

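View pics/top0.png

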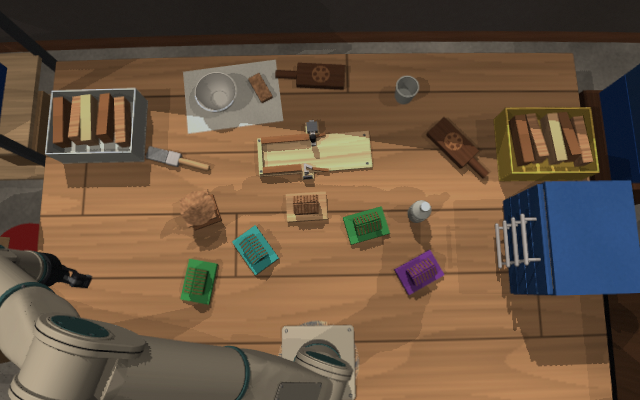

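View pics/wrist0.png

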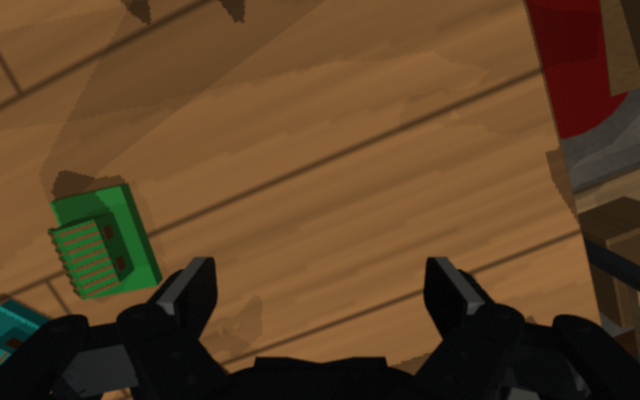

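```bash
cat > h.py <<'E'
import numpy as np,cv2,pickle
def load(n): return pickle.load(open(n+".pkl","rb"))
def RT(d): return cv2.Rodrigues(np.array(d["rvec"],float))[0],np.array(d["tvec"],float).ravel()
def ray(d,uv):
    uv=np.asarray(uv,float).reshape(-1,2);K=d["K"]
    p=np.c_[(uv[:,0]-K[0][2])/K[0][0],(uv[:,1]-K[1][2])/K[1][1]]
    q=p.copy()
    for _ in range(20): q=p/(1+d["k1"]*(q**2).sum(1,keepdims=True))
    return np.c_[q,np.ones(len(q))]
def at_z(d,uv,z):
    R,t=RT(d);o=-R.T@t;v=ray(d,uv)@R
    s=(z-o[2])/v[:,2];return o+s[:,None]*v
def depth_pt(d,uv):
    R,t=RT(d);uv=np.asarray(uv).reshape(-1,2);z=np.array([d["range_z"][int(round(b)),int(round(a))] for a,b in uv])
    return (ray(d,uv)*z[:,None]-t)@R
def cloud(d):
    h,w=d["range_z"].shape;v,u=np.mgrid[:h,:w];uv=np.c_[u.ravel(),v.ravel()]
    R,t=RT(d);z=d["range_z"].ravel();P=(ray(d,uv)*z[:,None]-t)@R;P[z==0]=np.nan
    return P.reshape(h,w,3)
def proj(d,P):
    R,t=RT(d);c=np.asarray(P).reshape(-1,3)@R.T+t;q=c[:,:2]/c[:,2:];q=q*(1+d["k1"]*(q**2).sum(1,keepdims=True))
    K=d["K"];return q*[K[0][0],K[1][1]]+[K[0][2],K[1][2]]
def tri(ds,uvs):
    A=[];b=[]
    for d,uv in zip(ds,uvs):
        R,t=RT(d);o=-R.T@t;v=(ray(d,uv)@R)[0];v/=np.linalg.norm(v);M=np.eye(3)-np.outer(v,v);A.append(M);b.append(M@o)
    return np.linalg.solve(sum(A),sum(b))
def crop(d,x0,y0,x1,y1,s,name):
    im=cv2.resize(d["frame"][y0:y1,x0:x1,::-1],None,fx=s,fy=s,interpolation=cv2.INTER_CUBIC)
    cv2.imwrite("pics/"+name,im)
E
python3 - <<'E'
from h import *
t=load("top0");s=load("side0")
crop(t,245,110,385,230,5.5,"t1.png"); crop(s,290,140,450,260,5,"s1.png")
print(depth_pt(t,[[315,155],[345,152],[305,205],[200,210],[421,210],[450,250],[300,310]]))
E
```

```text
[[ 6.09416922e-01 -2.91907749e-04  3.95643135e-03]
 [ 6.16361568e-01 -9.21382420e-02  7.96121633e-03]
 [ 4.42912615e-01  2.94159414e-02  6.90522587e-02]
 [ 4.26949108e-01  3.21410628e-01  1.04191096e-01]
 [ 4.16307446e-01 -2.92419397e-01  1.12460123e-01]
 [ 3.12808815e-01 -3.97005359e-01  1.15861881e-03]
 [ 1.46222065e-01  4.90732438e-02  7.76327662e-04]]
```

View pics/t1.png

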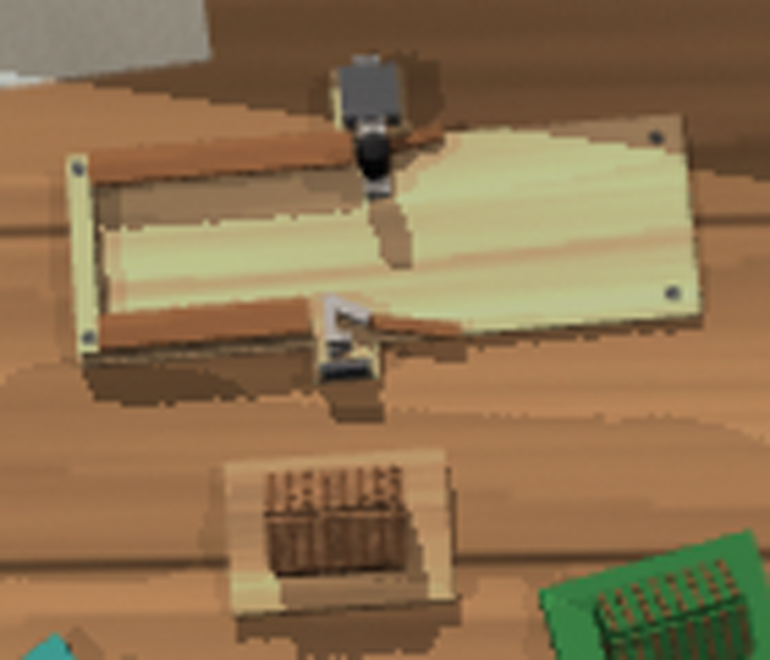

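View pics/s1.png

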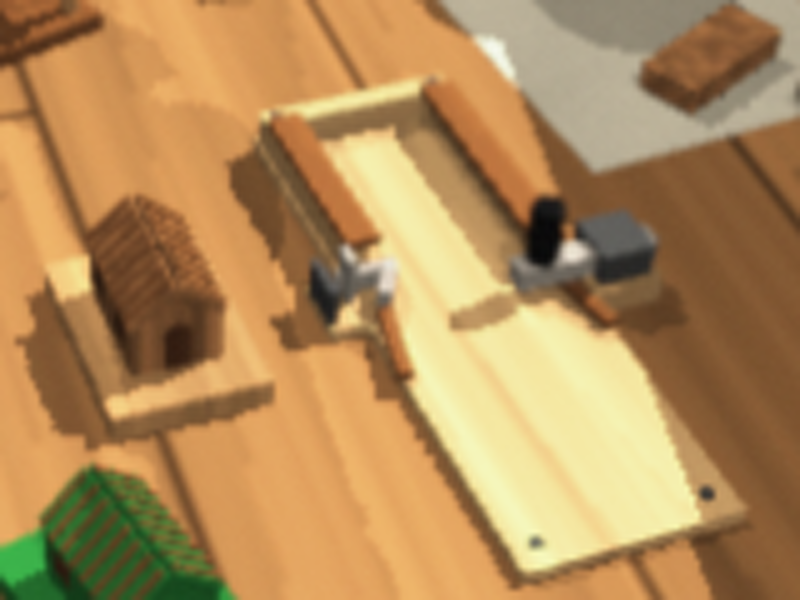

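Run:
```python
from h import *
t=load("top0");s=load("side0")
T=lambda u,v:(245+(u+.5)/5.5-.5,110+(v+.5)/5.5-.5)
S=lambda u,v:(290+(u+.5)/5-.5,140+(v+.5)/5-.5)
np.set_printoptions(precision=4,suppress=True)
print("landing corners",at_z(t,[T(684,117),T(701,318)],.008), at_z(s,[S(748,512),S(522,575)],.008))
print("screws tri",tri([t,s],[T(656,138),S(707,494)]),tri([t,s],[T(673,293),S(536,542)]))
print("screw stop tri",tri([t,s],[T(78,169),S(433,84)]),tri([t,s],[T(88,337),S(268,117)]))
print("knob top",tri([t,s],[T(373,150),S(548,206)]), "bolt tip", tri([t,s],[T(378,192),S(517,272)]))
print("catch nose",tri([t,s],[T(368,318),S(385,290)]))
H=[T(225,463),T(447,452),T(460,600),T(233,612)];print("house plate top",at_z(t,H,.016),at_z(t,H,.016).mean(0))
print("house tri", tri([t,s],[T(225,463),S(78,262)]), tri([t,s],[T(447,452),S(272,385)]),tri([t,s],[T(460,600),S(113,418)]))
C=cloud(t)
# cradle cloud landing height
m=C[138:162,330:365].reshape(-1,3);print("landing z",np.nanmedian(m[:,2]))
for n,b in dict(cr=(120,176,300,325),h=(190,222,285,330)).items():
    pass
# roof points
P=C[190:222,284:330].reshape(-1,3);q=P[(P[:,2]>.045)];print("roof",q.mean(0),q.min(0),q.max(0)); print(cv2.minAreaRect((q[:,:2]*1000).astype(np.float32)))
q=P[(P[:,2]>.011)];print(cv2.minAreaRect((q[:,:2]*1000).astype(np.float32)))
Cs=cloud(s)
P=Cs.reshape(-1,3);q=P[(abs(P[:,0]-.64)<.12)&(abs(P[:,1]+.01)<.06)&(P[:,2]>.04)];print("knob/high",len(q),q)
```

```text
landing corners [[ 0.683  -0.1678  0.008 ]
 [ 0.5666 -0.1731  0.008 ]] [[ 0.6825 -0.1694  0.008 ]
 [ 0.5656 -0.176   0.008 ]]
screws tri [ 0.671  -0.1517  0.0058] [ 0.5808 -0.1581  0.0067]
screw stop tri [0.6527 0.1702 0.0221] [0.5539 0.1637 0.0242]
knob top [0.6485 0.006  0.062 ] bolt tip [0.6363 0.0044 0.0224]
catch nose [0.5657 0.0105 0.0216]
house plate top [[ 0.4873  0.0892  0.016 ]
 [ 0.4915 -0.0315  0.016 ]
 [ 0.4102 -0.0371  0.016 ]
 [ 0.4055  0.085   0.016 ]] [0.4486 0.0264 0.016 ]
house tri [0.455  0.0901 0.013 ] [ 0.4922 -0.0315  0.0127] [ 0.41   -0.0371  0.0173]
landing z 0.0083341368411732
roof [0.4473 0.0279 0.0627] [ 0.4225 -0.008   0.0464] [0.4762 0.0648 0.0777]
((449.7206726074219, 28.053482055664062), (53.0954475402832, 72.95292663574219), 1.380112886428833)
((449.2078552246094, 27.901535034179688), (85.16996002197266, 119.836669921875), 2.9808621406555176)
knob/high 74 [[ 0.6448  0.0116  0.0644]
 [ 0.6457  0.008   0.067 ]
 [ 0.6488  0.0086  0.0659]
 [ 0.6523  0.01    0.064 ]
 [ 0.6546  0.0089  0.0643]
 [ 0.6563  0.0069  0.0655]
 [ 0.6431  0.0078  0.0645]
 [ 0.6443 
[... 1099 characters left out ...]
 0.649  -0.006   0.0578]
 [ 0.6535 -0.0028  0.0543]
 [ 0.6405  0.0037  0.0486]
 [ 0.6424  0.002   0.0496]
 [ 0.643  -0.0022  0.0528]
 [ 0.6455 -0.0028  0.0528]
 [ 0.648  -0.0033  0.0526]
 [ 0.6501 -0.0047  0.0532]
 [ 0.6543 -0.0022  0.0502]
 [ 0.6397  0.0014  0.0474]
 [ 0.6424  0.0012  0.047 ]
 [ 0.6438 -0.0015  0.0487]
 [ 0.6461 -0.0025  0.0491]
 [ 0.6488 -0.0026  0.0485]
 [ 0.6503 -0.005   0.0501]
 [ 0.6554 -0.0008  0.0456]
 [ 0.6421 -0.      0.0446]
 [ 0.6433 -0.003   0.0468]
 [ 0.6467 -0.002   0.0452]
 [ 0.6505 -0.0002  0.0428]
 [ 0.651  -0.0044  0.0462]
 [ 0.6558 -0.001   0.0423]
 [ 0.6445 -0.0016  0.042 ]
 [ 0.6464 -0.0034  0.0431]
 [ 0.6491 -0.0036  0.0426]
 [ 0.6517 -0.0039  0.0423]]
```

Request:
{"fn": "carry_out", "kwargs": {
  "steps": [
    [[0,0,14],[0.2,-0.3,0],-1],
    [[0,0,14],[0.2,-0.3,0],-1],
    [[0,0,14],[0.2,-0.3,0],-1],
    [[0,0,14],[0.2,-0.3,0],-1],
    [[0,0,14],[0.2,-0.3,0],-1],
    [[0,0,14],[0.2,-0.3,0],-1],
    [[0,0,14],[0.2,-0.3,0],-1],
    [[0,0,14],[0.2,-0.3,0],-1],
    [[0,0,14],[0.2,-0.3,0],-1],
    [[0,0,26.7],[0.22,-0.33,0],-1]
  ]
}}

```text
time: 0.98
eef_pos: [0.4742, 0.2675, 0.2312]
orientation: [-90.0, 0.0, -1.8]
force: [1.0, 1.5, -1.0]
grip_width: 0.0853
```

Run:
```python
from h import *
d=load("wrist0");R,t=RT(d);print(-R.T@t,R)
from scipy.spatial.transform import Rotation as Q
A=Q.from_euler('xyz',[-90,0,-23],degrees=True).as_matrix()
print("cam in tool",A.T@(-R.T@t-np.array([.2539,.5977,.2304])), A.T@R.T)
```

```text
[0.19156458 0.62370944 0.37442088] [[ 0.39047245  0.92061312 -0.00165605]
 [ 0.88754881 -0.37596943  0.26627823]
 [ 0.24451661 -0.10544414 -0.96389479]]
cam in tool [-0.06754276 -0.14402088 -0.00041457] [[-2.80414512e-04  9.63895947e-01  2.66279037e-01]
 [ 1.65604509e-03 -2.66278235e-01  9.63894786e-01]
 [ 9.99998589e-01  7.11260179e-04 -1.52158687e-03]]
```

Request:
{"fn": "carry_out", "kwargs": {
  "steps": [
    [[0,0,5.5],[0.036,-0.05,0],-1],
    [[0,0,5.5],[0.056,-0.09,0],-1],
    [[0,0,5.5],[0.086,-0.13,0],-1],
    [[0,0,5.5],[0.106,-0.17,0],-1],
    [[0,0,5.5],[0.116,-0.21,0],-1],
    [[0,0,5.5],[0.12,-0.24,0],-1],
    [[0,0,5.5],[0.126,-0.268,0],-1],
    [[0,0,5.5],[0.126,-0.268,0],-1]
  ]
}}

```text
time: 1.65
eef_pos: [0.6012, -0.0105, 0.2309]
orientation: [-90.4, -0.0, 3.0]
force: [0.4, -1.5, 0.1]
grip_width: 0.0854
```

Run:
```python
from plant import r
from h import *
d=r.camera("wrist"); pickle.dump(d,open("wrist1.pkl","wb"));cv2.imwrite("pics/wrist1.png",d["frame"][:,:,::-1]); print(r.read_state()["eef_pos"],r.read_state()["joint_positions"])
crop(d,60,90,420,310,2.2,"w1.png")
```

```text
[ 0.60084585 -0.00843987  0.23087233] [ 7.46257909e-02  3.18950828e+01 -3.32204504e+00  9.51033032e+01
  2.54041896e+00  5.30901799e+01  8.87663915e+01]
```

View pics/wrist1.png

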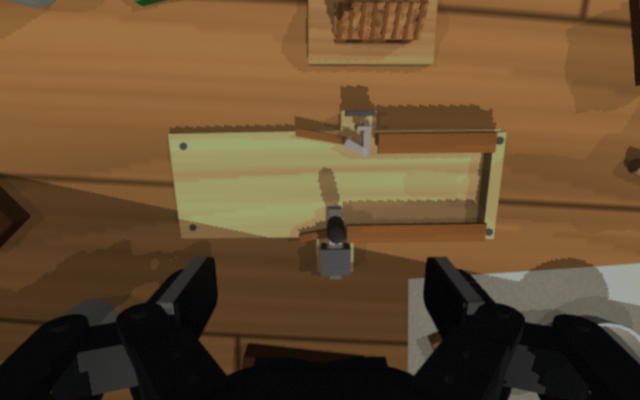

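Run:
```python
from h import *
d=load("wrist1");crop(d,155,110,285,255,4,"w1a.png");crop(d,290,90,390,290,3,"w1b.png");crop(d,440,110,520,255,4,"w1c.png")
a=[cv2.imread(f"pics/w1{k}.png") for k in "abc"]
im=np.zeros((600,520+300+320-0,3),np.uint8)
x=0
for q in a:
    im[:q.shape[0],x:x+q.shape[1]]=q;x+=q.shape[1]
cv2.imwrite("pics/w1abc.png",im[:,:])
```

```text
(no output)
```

View pics/w1a.png

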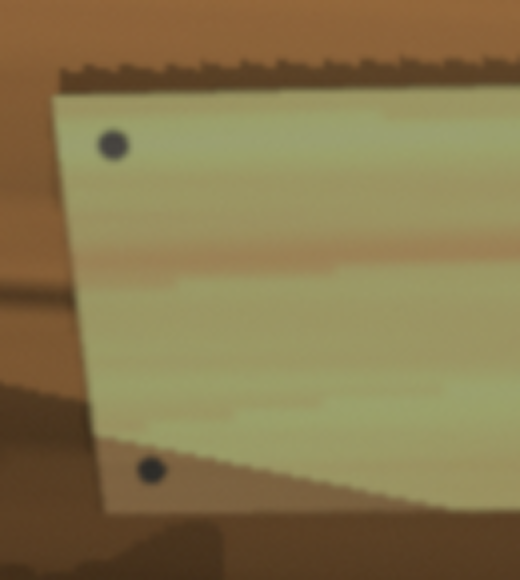

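View pics/w1b.png

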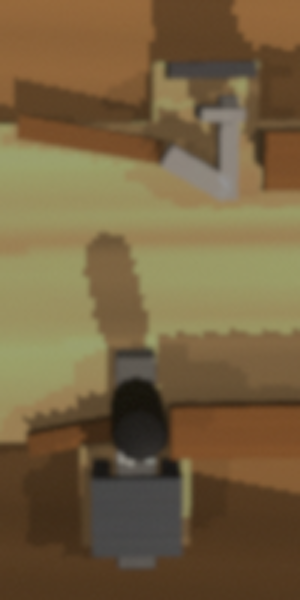

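View pics/w1c.png

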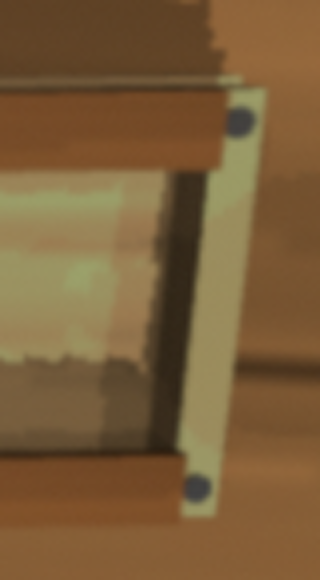

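Run:
```python
from h import *
from scipy.optimize import least_squares
np.set_printoptions(precision=4,suppress=True)
t=load("top0");s=load("side0");w=load("wrist1")
T=lambda u,v:(245+(u+.5)/5.5-.5,110+(v+.5)/5.5-.5)
S=lambda u,v:(290+(u+.5)/5-.5,140+(v+.5)/5-.5)
A=lambda u,v:(155+(u+.5)/4-.5,110+(v+.5)/4-.5)
B=lambda u,v:(290+(u+.5)/3-.5,90+(v+.5)/3-.5)
C=lambda u,v:(440+(u+.5)/4-.5,110+(v+.5)/4-.5)
print("wrist landing",at_z(w,[A(53,95),A(106,513)],.008))
print("screws tri t,w",tri([t,w],[T(656,138),A(152,470)]),tri([t,w],[T(673,293),A(113,145)]))
print("s,w",tri([s,w],[S(707,494),A(152,470)]),tri([s,w],[S(536,542),A(113,145)]))
print("stop screws s,w",tri([s,w],[S(433,84),C(196,488)]),tri([s,w],[S(268,117),C(239,122)]))
print("knob top",tri([t,w],[T(373,150),B(140,435)]),tri([s,w],[S(548,206),B(140,435)]),at_z(w,[B(140,437)],.066),depth_pt(w,[B(140,437)]))
print("bolt tip z.03",at_z(w,[B(134,350)],.03))
obs=[(w,A(53,95),(-.255,.058,.008)),(w,A(106,513),(-.255,-.058,.008)),(t,T(684,117),(-.255,-.058,.008)),(t,T(701,318),(-.255,.058,.008)),(s,S(748,512),(-.255,-.058,.008)),(s,S(522,575),(-.255,.058,.008))]
lines=[(w,B(180,405),-.037,.0325),(w,C(180,453),-.037,.0325),(w,C(215,170),.037,.0325),(w,B(268,187),.037,.0325)]
def f(p,full=False):
    x,y,a=p;c,n=np.cos(a),np.sin(a);r=[]
    for d,uv,P in obs:
        q=at_z(d,[uv],P[2])[0,:2]-[x,y];r+=[c*q[0]+n*q[1]-P[0],-n*q[0]+c*q[1]-P[1]]
    for d,uv,yy,z in lines:
        q=at_z(d,[uv],z)[0,:2]-[x,y];r.append(-n*q[0]+c*q[1]-yy)
    return np.array(r)
o=least_squares(f,[.608,.083,np.radians(93.7)]);print(o.x,np.degrees(o.x[2]));print(f(o.x)*1e3)
x,y,a=o.x;c,n=np.cos(a),np.sin(a)
W=lambda u,v:np.array([x+c*u-n*v,y+n*u+c*v])
np.save("cradle.npy",o.x)
print("knob shot/drawn",W(-.082,-.025),W(-.082,-.085),"landing",W(-.185,0),"home",W(.015,0))
for nm,uv in (("screwlow",None),):pass
# house from wrist1 bottom edge of plate
print("house near edge",at_z(w,[(308,64),(434,64)],.016))
```

```text
wrist landing [[ 0.5682 -0.1735  0.008 ]
 [ 0.6843 -0.1655  0.008 ]]
screws tri t,w [ 0.6706 -0.1516  0.0085] [ 0.5805 -0.1579  0.0091]
s,w [ 0.6706 -0.1522  0.0065] [ 0.5802 -0.1585  0.0071]
stop screws s,w [0.6538 0.174  0.0191] [0.5541 0.1678 0.0197]
knob top [0.6424 0.0052 0.0816] [0.6495 0.0061 0.0621] [[0.6495 0.0058 0.066 ]] [[0.6488 0.0057 0.068 ]]
bolt tip z.03 [[0.6315 0.0039 0.03  ]]
[0.6084 0.0836 1.6357] 93.72134875058664
[ 1.1069 -1.2272  1.4789 -1.632  -0.6416 -0.152   1.5617  0.3728 -2.2348
  0.4384 -1.2711  1.5031 -0.0748  0.3597 -0.2846  0.6966]
knob shot/drawn [0.6386 0.0034] [0.6985 0.0073] landing [ 0.6204 -0.101 ] home [0.6074 0.0985]
house near edge [[ 0.4941 -0.0298  0.016 ]
 [ 0.4873  0.0918  0.016 ]]
```

Request:
{"fn": "carry_out", "kwargs": {
  "steps": [
    [[0,0,0],[0.03,0.003,-0.02],-1],
    [[0,0,0],[0.0495,0.0055,-0.05],-1],
    [[0,0,0],[0.0495,0.0055,-0.09],-1],
    [[0,0,0],[0.0495,0.0055,-0.121],-1],
    [[0,0,0],[0.0495,0.0055,-0.131],-1],
    [[0,0,0],[0.0495,0.0055,-0.131],-1],
    [[0,0,0],[0.0495,0.0055,-0.131],-1]
  ]
}}

```text
time: 2.28
eef_pos: [0.65, 0.0063, 0.1009]
orientation: [-90.0, -0.0, 3.7]
force: [0.1, -0.1, 1.4]
grip_width: 0.0853
```

Request:
{"fn": "carry_out", "kwargs": {
  "steps": [
    [[0,0,0],[0,-0.0008,-0.03],-1],
    [[0,0,0],[0,-0.0008,-0.058],-1],
    [[0,0,0],[0,-0.0008,-0.058],1],
    [[0,0,0],[0,-0.0008,-0.058],1],
    [[0,0,0],[0,-0.0008,-0.058],1],
    [[0,0,0],[0,-0.0008,-0.058],1],
    [[0,0,0],[0,-0.0008,-0.058],1],
    [[0,0,0],[0,-0.0008,-0.058],1]
  ],
  "newtons": 25
}}

```text
time: 2.95
eef_pos: [0.6511, 0.0063, 0.0445]
orientation: [-89.9, -0.2, 3.7]
force: [0.0, -1.6, 5.9]
grip_width: 0.0166
```

Request:
{"fn": "carry_out", "kwargs": {
  "steps": [
    [[0,0,0],[0.008,0.0005,0.001],1],
    [[0,0,0],[0.018,0.0012,0.001],1],
    [[0,0,0],[0.028,0.0018,0.001],1],
    [[0,0,0],[0.038,0.0025,0.001],1],
    [[0,0,0],[0.045,0.003,0.001],1],
    [[0,0,0],[0.049,0.0032,0.001],1],
    [[0,0,0],[0.051,0.0033,0.001],1],
    [[0,0,0],[0.051,0.0033,0.001],1]
  ]
}}

```text
time: 3.62
eef_pos: [0.7011, 0.0096, 0.0445]
orientation: [-89.9, -0.0, 3.7]
force: [-2.2, 2.6, 7.2]
grip_width: 0.0169
```

Run:
```python
from plant import r
from h import *
for n in ("top","side","wrist"):
    d=r.camera(n);pickle.dump(d,open(n+"2.pkl","wb"))
crop(load("top2"),245,100,385,220,5.5,"t2.png");crop(load("side2"),330,140,450,240,6.5,"s2.png");crop(load("wrist2"),0,0,640,400,1,"w2.png")
print(r.read_state())
```

```text
{'time': 3.7667, 'joint_positions': array([-1.38378158, 52.43684007, -3.03601879, 85.21404819,  3.44525802,
       42.38787354, 87.89227749]), 'qvel': array([ 0.06674978, -0.08826717,  0.03392121, -0.01872891,  0.01114148,
       -0.19655798,  0.02203006]), 'joint_torque': array([ 2.04595707e+00, -6.15337873e+01,  1.93303049e+00, -1.52036029e+01,
        7.29855560e-01, -6.22701310e-01,  3.57863828e-03]), 'eef_pos': array([0.70110866, 0.00960156, 0.04447764]), 'orientation': array([-8.99160622e+01, -5.23359216e-02,  3.67189585e+00]), 'force': array([-1.46465026,  2.31267394,  5.55164281]), 'moment': array([0.66169792, 0.42099007, 0.0031077 ]), 'grip_width': 0.016856154031599343}
```

View pics/s2.png

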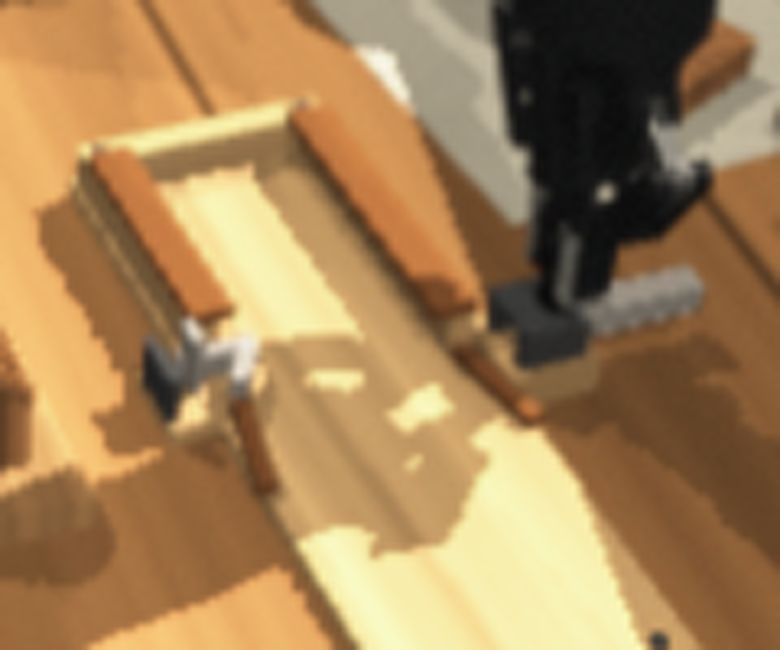

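View pics/w2.png

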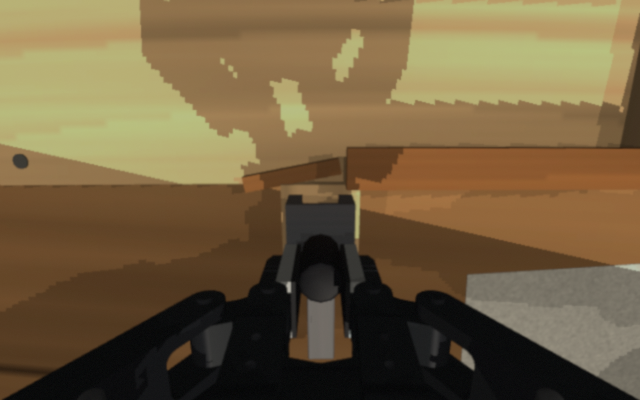

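Request:
{"fn": "carry_out", "kwargs": {
  "steps": [
    [[0,0,0],[0.002,0.0001,0],1],
    [[0,0,0],[0.004,0.0003,0],1],
    [[0,0,0],[0.004,0.0003,0],1]
  ]
}}

```text
time: 4.02
eef_pos: [0.7012, 0.0096, 0.0444]
orientation: [-89.9, 0.4, 3.7]
force: [-10.9, 2.9, 14.2]
grip_width: 0.0169
```

Request:
{"fn": "carry_out", "kwargs": {
  "steps": [
    [[0,0,0],[-0.003,0,0],-1],
    [[0,0,0],[-0.003,0,0],-1],
    [[0,0,0],[-0.003,0,0],-1],
    [[0,0,0],[-0.003,0,0.03],-1],
    [[0,0,0],[-0.003,0,0.07],-1],
    [[0,0,-7],[-0.03,0,0.11],-1],
    [[0,0,-14],[-0.065,0.004,0.12],-1],
    [[0,0,-21],[-0.1,0.008,0.12],-1],
    [[0,0,-28],[-0.13,0.012,0.12],-1],
    [[0,0,-35],[-0.16,0.016,0.12],-1]
  ]
}}

```text
time: 4.85
eef_pos: [0.5437, 0.0241, 0.164]
orientation: [-89.9, -0.1, -31.8]
force: [-0.3, -0.0, -0.1]
grip_width: 0.0853
```

Request:
{"fn": "carry_out", "kwargs": {
  "steps": [
    [[0,0,-7],[-0.02,0.001,0],-1],
    [[0,0,-14],[-0.05,0.001,0],-1],
    [[0,0,-21],[-0.07,0.002,0],-1],
    [[0,0,-28],[-0.09,0.003,0],-1],
    [[0,0,-35],[-0.0955,0.003,0],-1],
    [[0,0,-42],[-0.0955,0.003,0],-1],
    [[0,0,-49],[-0.0955,0.003,0],-1],
    [[0,0,-56.3],[-0.0955,0.003,0],-1],
    [[0,0,-56.3],[-0.0955,0.003,0],-1],
    [[0,0,-56.3],[-0.0955,0.003,0],-1]
  ]
}}

```text
time: 5.68
eef_pos: [0.4496, 0.0274, 0.1633]
orientation: [-90.0, -0.0, -87.5]
force: [0.5, 0.3, 0.6]
grip_width: 0.0857
```

Run:
```python
from plant import r
from h import *
for n in ("top","side","wrist"):
    d=r.camera(n);pickle.dump(d,open(n+"3.pkl","wb"))
crop(load("top3"),245,100,385,220,5.5,"t3.png");crop(load("side3"),330,140,450,240,6.5,"s3.png");crop(load("wrist3"),150,0,510,280,2.2,"w3.png")
print(r.read_state()["eef_pos"],r.read_state()["orientation"],r.read_state()["joint_positions"])
```

```text
[0.44939017 0.02747704 0.16332381] [-8.99845464e+01  9.44434048e-04 -8.75301747e+01] [-23.27909078  27.9547699   22.88290703 122.27897068 -19.4600617
  33.17462197  16.10943326]
```

View pics/w3.png

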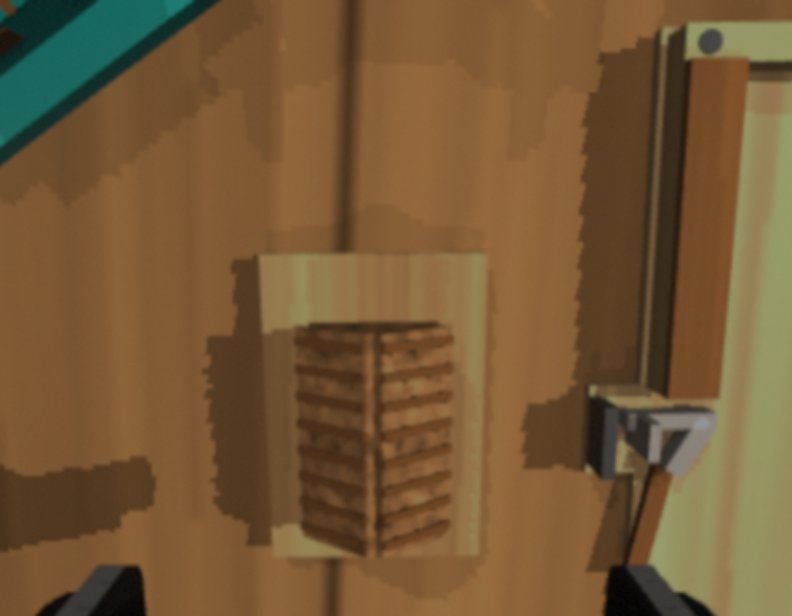

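View pics/s3.png

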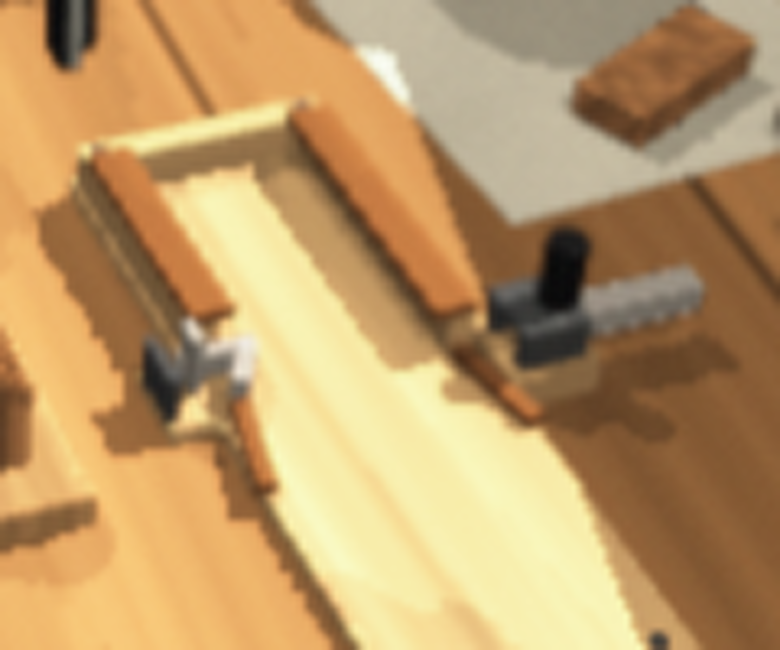

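View pics/t3.png

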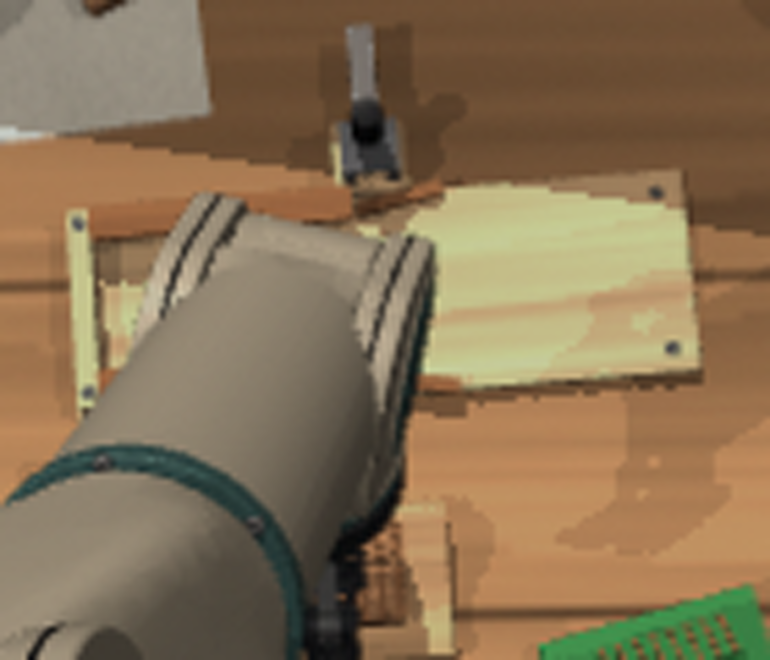

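Run:
```python
from h import *
np.set_printoptions(precision=4,suppress=True)
w=load("wrist3");W=lambda u,v:(150+(u+.5)/2.2-.5,(v+.5)/2.2-.5)
P=at_z(w,[W(260,254),W(488,254),W(480,556),W(274,556)],.016);print(P,P.mean(0))
print([np.linalg.norm(P[i]-P[i-1]) for i in range(4)])
print(at_z(w,[W(372,330),W(376,552)],.072), depth_pt(w,[W(374,440),W(430,290)]))
t=load("top0");s=load("side0")
S=lambda u,v:(290+(u+.5)/5-.5,140+(v+.5)/5-.5)
print("ridge end tri",tri([s,w],[S(135,197),W(376,552)]),tri([s,w],[S(207,265),W(372,326)]))
```

```text
[[ 0.4041  0.0857  0.016 ]
 [ 0.4881  0.0895  0.016 ]
 [ 0.4949 -0.0306  0.016 ]
 [ 0.4105 -0.0343  0.016 ]] [0.4494 0.0276 0.016 ]
[np.float64(0.12022643083161352), np.float64(0.08411441353491772), np.float64(0.12025525504848843), np.float64(0.08446659507146888)]
[[ 0.4465  0.0662  0.072 ]
 [ 0.451  -0.0067  0.072 ]] [[0.4486 0.0313 0.071 ]
 [0.4675 0.0755 0.0175]]
ridge end tri [0.4429 0.0113 0.1104] [0.4648 0.0569 0.0227]
```

Request:
{"fn": "carry_out", "kwargs": {
  "steps": [
    [[0,0,0.5],[0,0,-0.04],-1],
    [[0,0,0.5],[0,0,-0.08],-1],
    [[0,0,0.5],[0,0,-0.12],-1],
    [[0,0,0.5],[0,0,-0.143],-1],
    [[0,0,0.5],[0,0,-0.143],1],
    [[0,0,0.5],[0,0,-0.143],1],
    [[0,0,0.5],[0,0,-0.143],1],
    [[0,0,0.5],[0,0,-0.143],1],
    [[0,0,0.5],[0,0,-0.143],1],
    [[0,0,0.5],[0,0,-0.143],1]
  ],
  "newtons": 40
}}

```text
time: 6.67
eef_pos: [0.4496, 0.0278, 0.021]
orientation: [-89.9, 0.0, -87.1]
force: [0.5, 0.3, -3.1]
grip_width: 0.0492
```

Request:
{"fn": "carry_out", "kwargs": {
  "steps": [
    [[0,0,0],[0,0,0.02],1],
    [[0,0,0],[0,0,0.05],1],
    [[0,0,0],[0,-0.005,0.075],1],
    [[0,0,0.7],[0.02,-0.03,0.08],1],
    [[0,0,0.7],[0.045,-0.055,0.08],1],
    [[0,0,0.7],[0.07,-0.08,0.08],1],
    [[0,0,0.7],[0.1,-0.105,0.08],1],
    [[0,0,0.7],[0.13,-0.12,0.08],1],
    [[0,0,0.7],[0.16,-0.1287,0.08],1],
    [[0,0,0.7],[0.171,-0.1287,0.08],1]
  ]
}}

```text
time: 7.5
eef_pos: [0.6246, -0.1048, 0.1012]
orientation: [-89.7, -0.2, -86.6]
force: [0.6, -0.3, -3.4]
grip_width: 0.0494
```

Request:
{"fn": "carry_out", "kwargs": {
  "steps": [
    [[0,0,0],[0,0,0],1],
    [[0,0,0],[0,0,-0.03],1],
    [[0,0,0],[0,0,-0.05],1],
    [[0,0,0],[0,0,-0.06],1],
    [[0,0,0],[0,0,-0.063],1],
    [[0,0,0],[0,0,-0.063],1]
  ]
}}

```text
time: 8.0
eef_pos: [0.6192, -0.1008, 0.0369]
orientation: [-90.1, 0.0, -86.5]
force: [0.2, 0.6, -4.2]
grip_width: 0.0491
```

Run:
```python
from plant import r
from h import *
for n in ("top","side"):
    d=r.camera(n);pickle.dump(d,open(n+"4.pkl","wb"))
crop(load("top4"),245,100,385,220,5.5,"t4.png");crop(load("side4"),330,140,470,260,5.5,"s4.png")
print(r.read_state()["eef_pos"],r.read_state()["orientation"],r.read_state()["force"],r.read_state()["grip_width"])
```

```text
[ 0.62075752 -0.1014215   0.03847308] [-8.99099636e+01 -3.14440240e-02 -8.64607885e+01] [-0.83753945 -1.17390368 -4.08375633] 0.049070054430388546
```

View pics/s4.png

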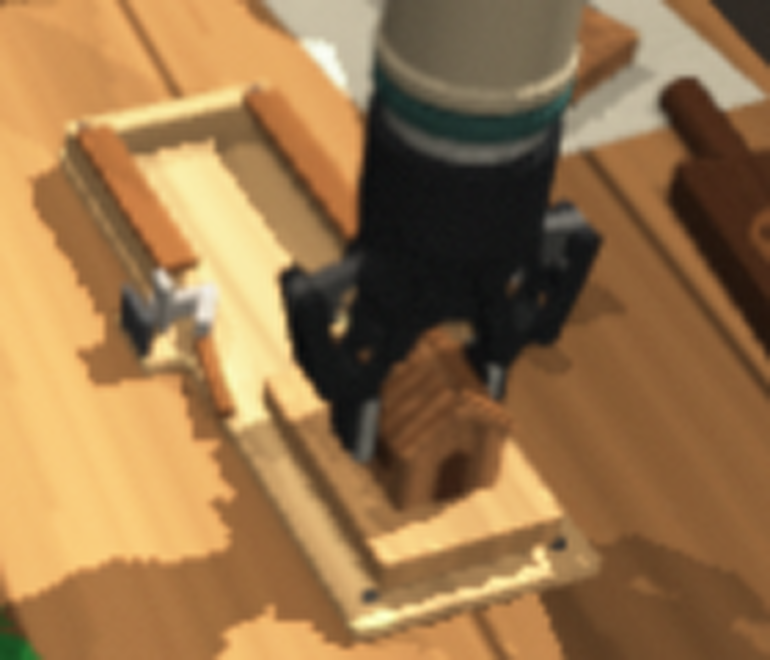

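Request:
{"fn": "carry_out", "kwargs": {
  "steps": [
    [[0,0,0],[0,0,-0.004],1],
    [[0,0,0],[0,0,-0.007],1],
    [[0,0,0],[0,0,-0.009],1],
    [[0,0,0],[0,0,-0.01],1],
    [[0,0,0],[0,0,-0.01],1]
  ]
}}

```text
time: 8.52
eef_pos: [0.6204, -0.101, 0.0286]
orientation: [-90.0, 0.0, -86.5]
force: [-2.3, 1.9, 4.4]
grip_width: 0.0492
```

Request:
{"fn": "carry_out", "kwargs": {
  "steps": [
    [[0,0,0],[0,0,0],-1],
    [[0,0,0],[0,0,0],-1],
    [[0,0,0],[0,0,0],-1],
    [[0,0,0],[0,0,0.02],-1],
    [[0,0,0],[0,0,0.06],-1],
    [[0,0,0],[0,0,0.1],-1],
    [[0,0,0],[0.003,-0.04,0.11],-1],
    [[0,0,0],[0.006,-0.08,0.11],1],
    [[0,0,0],[0.0065,-0.095,0.11],1],
    [[0,0,0],[0.0065,-0.095,0.11],1]
  ]
}}

```text
time: 9.35
eef_pos: [0.6259, -0.2035, 0.1387]
orientation: [-89.9, -0.3, -86.9]
force: [0.2, -0.3, 0.1]
grip_width: 0.0514
```

Run:
```python
from plant import r
from h import *
for n in ("top","side","wrist"):
    d=r.camera(n);pickle.dump(d,open(n+"5.pkl","wb"))
crop(load("top5"),245,100,385,220,5.5,"t5.png");crop(load("side5"),330,140,470,260,5.5,"s5.png");crop(load("wrist5"),0,0,640,400,1.2,"w5.png")
print(r.read_state()["eef_pos"],r.read_state()["orientation"],r.read_state()["force"],r.read_state()["grip_width"])
```

```text
[ 0.6266755  -0.19496799  0.13693694] [-90.01766042   0.09237485 -86.43777047] [ 0.22903749  0.71297347 -0.54223266] 0.028395825188233515
```

View pics/s5.png

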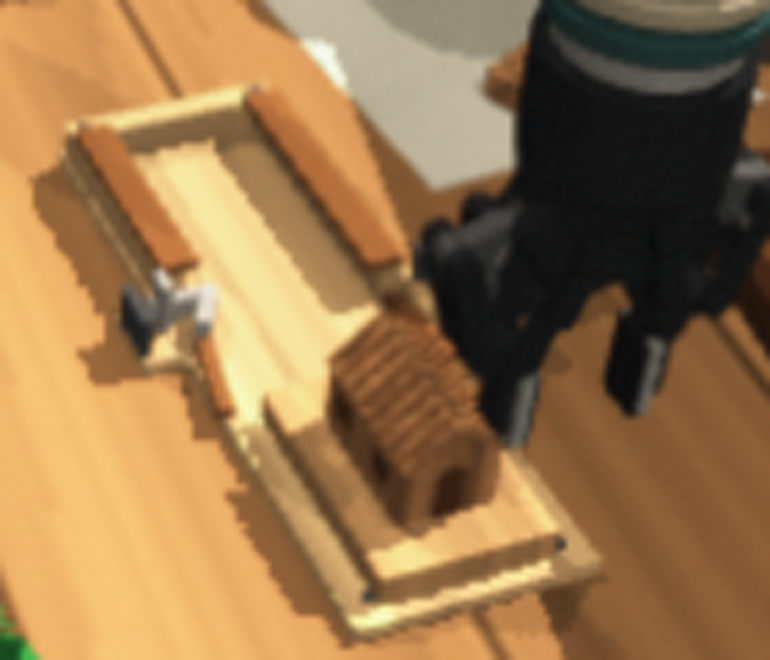

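View pics/w5.png

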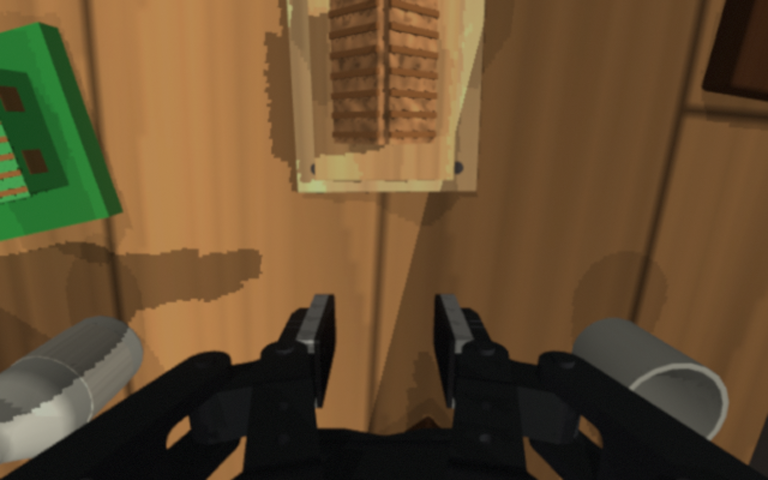

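View pics/t5.png

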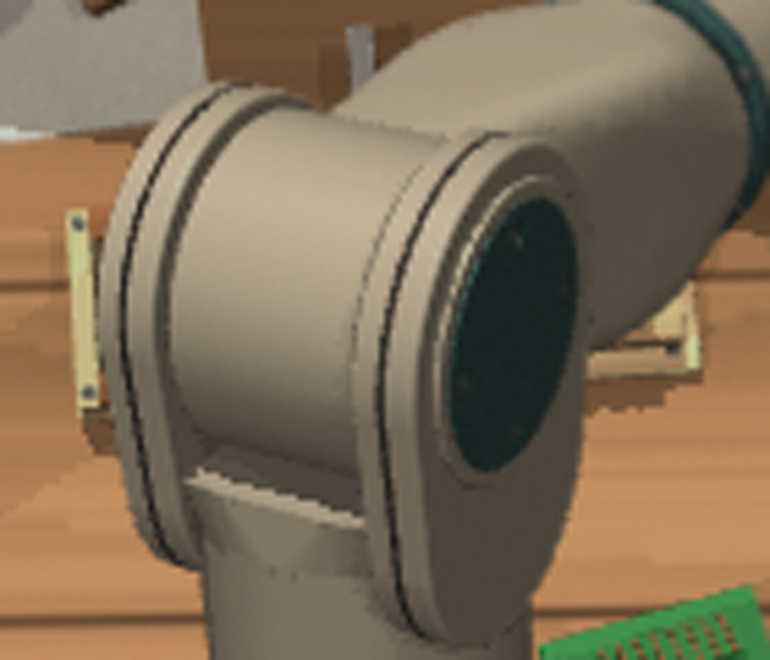

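Request:
{"fn": "carry_out", "kwargs": {
  "steps": [
    [[0,0,0.2],[0,0,-0.03],1],
    [[0,0,0.2],[0,0,-0.07],1],
    [[0,0,0.2],[0,0,-0.105],1],
    [[0,0,0.2],[0,0,-0.119],1],
    [[0,0,0.2],[0,0,-0.119],1],
    [[0,0,0.2],[0,0,-0.119],1]
  ]
}}

```text
time: 10.0
eef_pos: [0.6269, -0.1953, 0.0184]
orientation: [-90.0, 0.0, -86.2]
force: [0.9, 0.0, -0.0]
grip_width: -0.0001
```

Request:
{"fn": "carry_out", "kwargs": {
  "steps": [
    [[0,0,0],[-0.0005,0.008,0],1],
    [[0,0,0],[-0.0009,0.014,0],1],
    [[0,0,0],[-0.0012,0.018,0],1],
    [[0,0,0],[-0.0014,0.022,0],1],
    [[0,0,0],[-0.0017,0.026,0],1],
    [[0,0,0],[-0.0021,0.032,0],1],
    [[0,0,0],[-0.0025,0.038,0],1],
    [[0,0,0],[-0.0029,0.044,0],1],
    [[0,0,0],[-0.0032,0.05,0],1],
    [[0,0,0],[-0.0032,0.05,0],1]
  ]
}}

```text
time: 10.83
eef_pos: [0.6242, -0.1465, 0.0191]
orientation: [-89.9, -0.1, -86.2]
force: [1.0, -3.1, 2.2]
grip_width: 0.0001
```

Run:
```python
from plant import r
from h import *
for n in ("side","wrist"):
    d=r.camera(n);pickle.dump(d,open(n+"6.pkl","wb"))
crop(load("side6"),330,140,470,260,5.5,"s6.png");crop(load("wrist6"),0,0,640,400,1.2,"w6.png")
print(r.read_state()["eef_pos"],r.read_state()["orientation"],r.read_state()["force"],r.read_state()["grip_width"])
```

```text
[ 0.62404431 -0.14644951  0.0187863 ] [-8.99294427e+01 -4.68039442e-02 -8.62642747e+01] [ 0.77701657 -2.56272108  2.68322119] -3.5764901580017794e-05
```

View pics/s6.png

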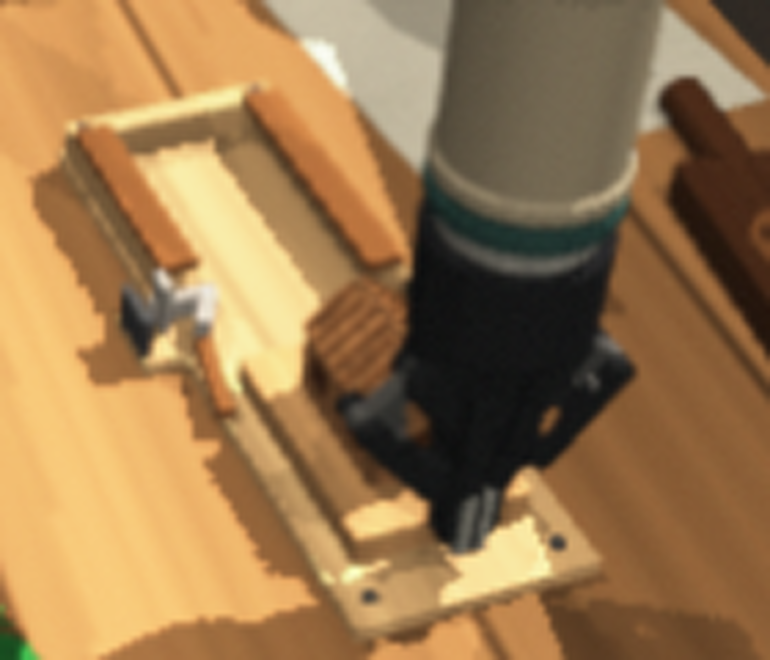

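View pics/w6.png

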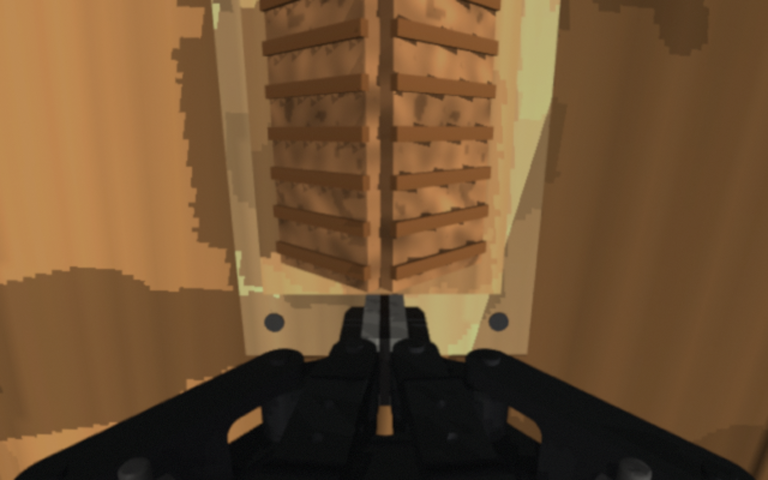

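Run:
```python
from h import *
np.set_printoptions(precision=4,suppress=True)
x,y,a=np.load("cradle.npy");c,n=np.cos(a),np.sin(a)
w=load("wrist6");W=lambda u,v:((u+.5)/1.2-.5,(v+.5)/1.2-.5)
def cr(P): q=P[:,:2]-[x,y];return np.c_[c*q[:,0]+n*q[:,1],-n*q[:,0]+c*q[:,1]]
print("plate rear top",cr(at_z(w,[W(242,294),W(503,294)],.024)))
print("plate left/right front",cr(at_z(w,[W(217,60),W(525,60)],.024)))
print("landing",cr(at_z(w,[W(246,354),W(527,354)],.008)),"screws",cr(at_z(w,[W(274,322),W(498,322)],.008)))
crop(w,150,150,480,320,2.4,"w6b.png")
```

```text
plate rear top [[-0.2208  0.0505]
 [-0.2208 -0.0427]]
plate left/right front [[-0.1431  0.0516]
 [-0.1431 -0.0438]]
landing [[-0.2543  0.0572]
 [-0.2543 -0.0599]] screws [[-0.2396  0.0444]
 [-0.2396 -0.0466]]
```

View pics/w6b.png

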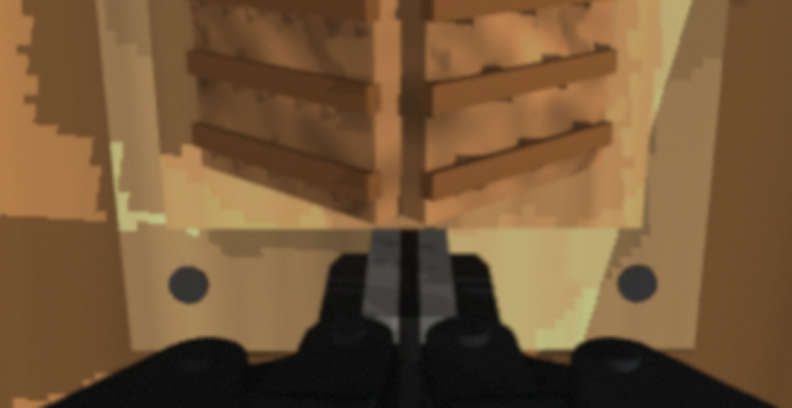

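Run:
```python
from h import *
np.set_printoptions(precision=4,suppress=True)
x,y,a=np.load("cradle.npy");c,n=np.cos(a),np.sin(a)
w=load("wrist6");W=lambda u,v:(150+(u+.5)/2.4-.5,150+(v+.5)/2.4-.5)
def cr(P): q=P[:,:2]-[x,y];return np.c_[c*q[:,0]+n*q[:,1],-n*q[:,0]+c*q[:,1]]
print(cr(at_z(w,[W(168,228),W(640,228),W(155,60),W(657,60)],.024)))
print(cr(np.array([[.6240,-.1464,0]])))
```

```text
[[-0.2207  0.0427]
 [-0.2207 -0.0415]
 [-0.1903  0.0426]
 [-0.1902 -0.0421]]
[[-0.2305 -0.0007]]
```

Request:
{"fn": "carry_out", "kwargs": {
  "steps": [
    [[0,0,0],[-0.0005,0.008,0],1],
    [[0,0,0],[-0.0012,0.018,0],1],
    [[0,0,0],[-0.0018,0.028,0],1],
    [[0,0,0],[-0.0025,0.038,0],1],
    [[0,0,0],[-0.0031,0.048,0],1],
    [[0,0,0],[-0.0038,0.058,0],1],
    [[0,0,0],[-0.0043,0.066,0],1],
    [[0,0,0],[-0.0047,0.073,0],1],
    [[0,0,0],[-0.0052,0.08,0],1],
    [[0,0,0],[-0.0052,0.08,0],1]
  ]
}}

```text
time: 11.77
eef_pos: [0.6187, -0.0668, 0.0186]
orientation: [-89.9, -0.1, -86.3]
force: [0.4, -3.3, 2.3]
grip_width: 0.0001
```

Run:
```python
from plant import r
from h import *
for n in ("side",):
    d=r.camera(n);pickle.dump(d,open(n+"7.pkl","wb"))
crop(load("side7"),330,140,470,260,5.5,"s7.png")
```

```text
(no output)
```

View pics/s7.png

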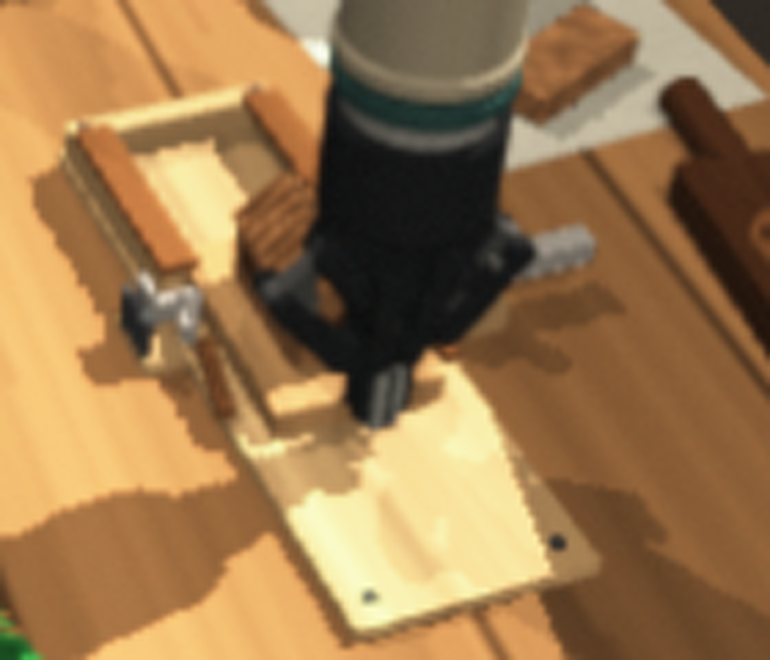

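Request:
{"fn": "carry_out", "kwargs": {
  "steps": [
    [[0,0,0],[-0.0005,0.008,0],1],
    [[0,0,0],[-0.0012,0.018,0],1],
    [[0,0,0],[-0.0018,0.028,0],1],
    [[0,0,0],[-0.0025,0.038,0],1],
    [[0,0,0],[-0.0031,0.048,0],1],
    [[0,0,0],[-0.0038,0.058,0],1],
    [[0,0,0],[-0.0043,0.066,0],1],
    [[0,0,0],[-0.0047,0.073,0],1],
    [[0,0,0],[-0.0052,0.08,0],1],
    [[0,0,0],[-0.0055,0.085,0],1]
  ]
}}

```text
time: 12.65
eef_pos: [0.614, 0.0179, 0.0185]
orientation: [-89.9, -0.1, -86.3]
force: [3.9, -5.8, 1.6]
grip_width: 0.0001
```

Request:
{"fn": "carry_out", "kwargs": {
  "steps": [
    [[0,0,0],[-0.0001,0.002,0],1],
    [[0,0,0],[-0.0003,0.004,0],1],
    [[0,0,0],[-0.0004,0.006,0],1],
    [[0,0,0],[-0.0005,0.008,0],1],
    [[0,0,0],[-0.0005,0.008,0],1]
  ]
}}

```text
time: 13.07
eef_pos: [0.6136, 0.0256, 0.0185]
orientation: [-89.8, -0.1, -86.3]
force: [2.1, -4.0, 0.9]
grip_width: 0.0002
```

Request:
{"fn": "carry_out", "kwargs": {
  "steps": [
    [[0,0,0],[-0.0001,0.001,0],1],
    [[0,0,0],[-0.0001,0.002,0],1],
    [[0,0,0],[-0.0002,0.003,0],1],
    [[0,0,0],[-0.0002,0.003,0],1]
  ]
}}

```text
time: 13.4
eef_pos: [0.6127, 0.0287, 0.0185]
orientation: [-89.9, -0.1, -86.3]
force: [2.3, -4.6, 3.6]
grip_width: 0.0004
```

Request:
{"fn": "carry_out", "kwargs": {
  "steps": [
    [[0,0,0],[-0.0001,0.001,0],1],
    [[0,0,0],[-0.0001,0.002,0],1],
    [[0,0,0],[-0.0002,0.003,0],1],
    [[0,0,0],[-0.0002,0.003,0],1]
  ]
}}

```text
time: 13.73
eef_pos: [0.6121, 0.0298, 0.0185]
orientation: [-90.0, -0.2, -86.4]
force: [1.4, -8.1, 2.3]
grip_width: 0.0001
```

Request:
{"fn": "carry_out", "kwargs": {
  "steps": [
    [[0,0,0],[-0.0001,0.002,0],1],
    [[0,0,0],[-0.0002,0.004,0],1],
    [[0,0,0],[-0.0002,0.004,0],1]
  ]
}}

```text
time: 13.98
eef_pos: [0.6119, 0.03, 0.0186]
orientation: [-89.9, -0.5, -86.5]
force: [1.1, -14.1, 1.3]
grip_width: -0.0003
```

Run:
```python
from plant import r
from h import *
for n in ("side","top"):
    d=r.camera(n);pickle.dump(d,open(n+"8.pkl","wb"))
crop(load("side8"),330,140,450,240,6.5,"s8.png")
print(r.read_state()["eef_pos"],r.read_state()["force"])
```

```text
[0.61192396 0.02995208 0.01858014] [  1.43132938 -13.51454025   1.29191585]
```

View pics/s8.png

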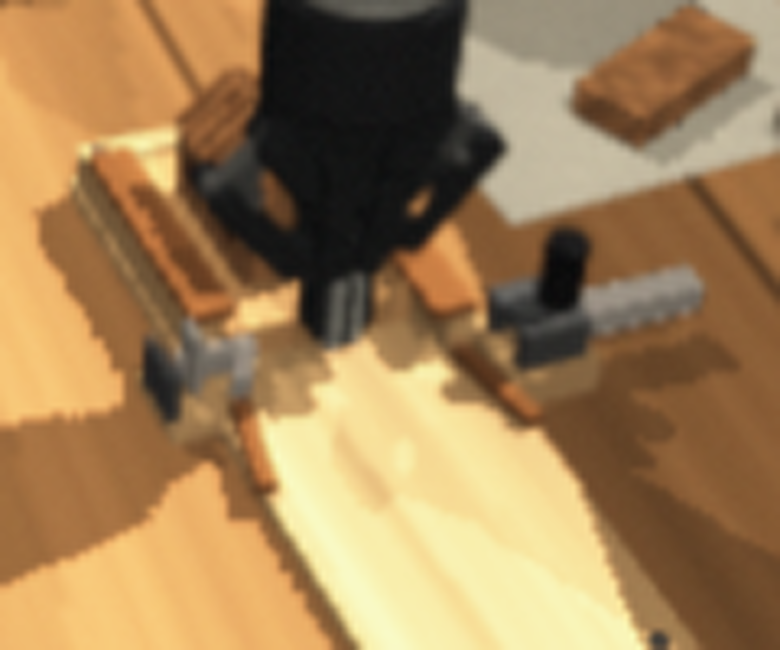

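Request:
{"fn": "carry_out", "kwargs": {
  "steps": [
    [[0,0,0],[0.001,-0.01,0],1],
    [[0,0,0],[0.002,-0.03,0],1],
    [[0,0,0],[0.002,-0.03,0.03],1],
    [[0,0,0],[0.002,-0.03,0.07],1],
    [[0,0,0],[0.002,-0.03,0.11],1],
    [[0,0,7],[0.002,-0.03,0.13],-1],
    [[0,0,14],[0.012,-0.03,0.13],-1],
    [[0,0,21],[0.022,-0.03,0.13],-1],
    [[0,0,28],[0.032,-0.03,0.13],-1],
    [[0,0,35],[0.042,-0.03,0.13],-1]
  ]
}}

```text
time: 14.92
eef_pos: [0.6526, 0.0094, 0.1478]
orientation: [-90.0, 0.3, -50.8]
force: [0.0, 0.0, -0.0]
grip_width: 0.0606
```

Run:
```python
from plant import r
from h import *
for n in ("side","wrist"):
    d=r.camera(n);pickle.dump(d,open(n+"9.pkl","wb"))
crop(load("side9"),330,140,450,240,6.5,"s9.png");crop(load("wrist9"),0,0,640,400,1.2,"w9.png")
print(r.read_state()["eef_pos"],r.read_state()["orientation"],r.read_state()["force"])
```

```text
[0.65375458 0.00876136 0.14770285] [-89.95108338   0.18949246 -51.14631963] [-0.21102399 -0.27386291  0.11167496]
```

View pics/s9.png

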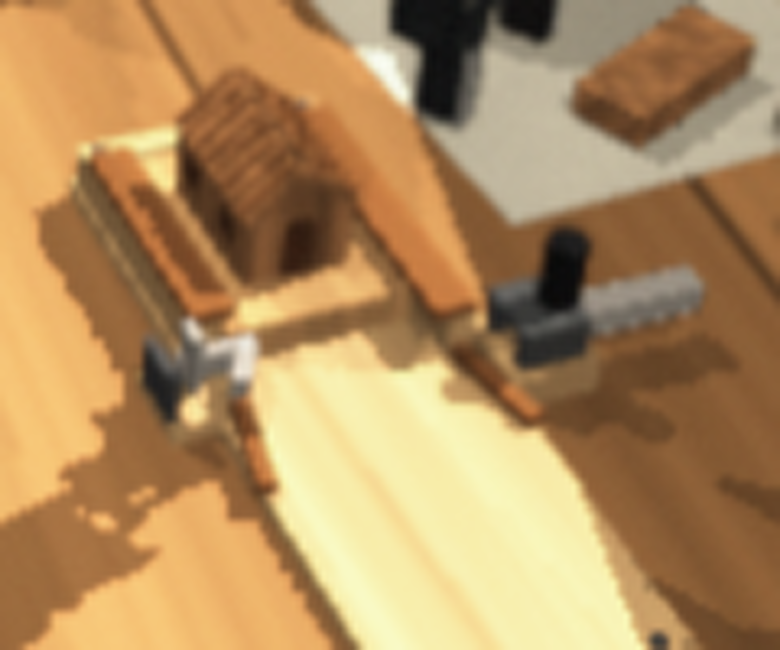

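View pics/w9.png

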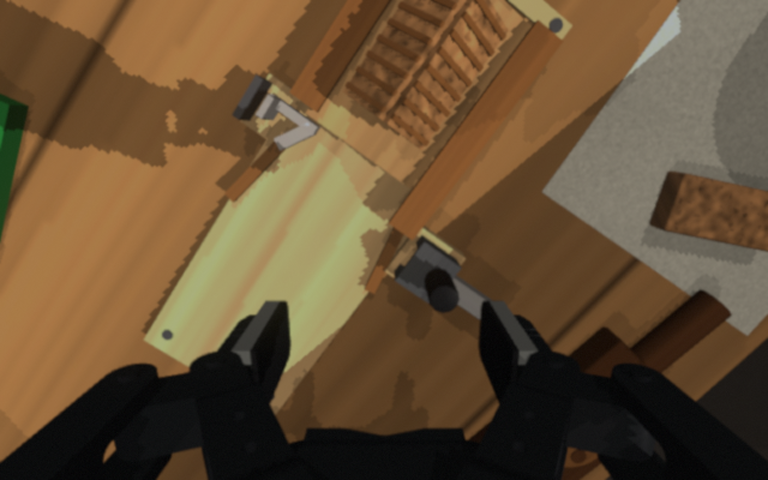

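Request:
{"fn": "carry_out", "kwargs": {
  "steps": [
    [[0,0,7],[0.01,0,0],-1],
    [[0,0,14],[0.02,0,0],-1],
    [[0,0,21],[0.03,0,0],-1],
    [[0,0,28],[0.04,0,0],-1],
    [[0,0,35],[0.0465,0.0005,0],-1],
    [[0,0,42],[0.0465,0.0005,0],-1],
    [[0,0,49],[0.0465,0.0005,-0.02],-1],
    [[0,0,54.9],[0.0465,0.0005,-0.04],-1],
    [[0,0,54.9],[0.0465,0.0005,-0.05],-1],
    [[0,0,54.9],[0.0465,0.0005,-0.05],-1]
  ]
}}

```text
time: 15.85
eef_pos: [0.6967, 0.0082, 0.0949]
orientation: [-89.9, 0.5, 3.4]
force: [0.0, -1.1, -0.3]
grip_width: 0.0854
```

Request:
{"fn": "carry_out", "kwargs": {
  "steps": [
    [[0,0,0],[0.002,0.0005,-0.03],-1],
    [[0,0,0],[0.002,0.0005,-0.051],-1],
    [[0,0,0],[0.002,0.0005,-0.051],1],
    [[0,0,0],[0.002,0.0005,-0.051],1],
    [[0,0,0],[0.002,0.0005,-0.051],1],
    [[0,0,0],[0.002,0.0005,-0.051],1],
    [[0,0,0],[0.002,0.0005,-0.051],1],
    [[0,0,0],[0.002,0.0005,-0.051],1]
  ],
  "newtons": 25
}}

```text
time: 16.52
eef_pos: [0.7032, 0.0098, 0.0492]
orientation: [-89.9, -0.1, 3.6]
force: [-0.6, -0.4, 4.1]
grip_width: 0.0168
```

Request:
{"fn": "carry_out", "kwargs": {
  "steps": [
    [[0,0,0],[-0.008,-0.0005,0],1],
    [[0,0,0],[-0.018,-0.0012,0],1],
    [[0,0,0],[-0.028,-0.0018,0],1],
    [[0,0,0],[-0.038,-0.0025,0],1],
    [[0,0,0],[-0.047,-0.0031,0],1],
    [[0,0,0],[-0.054,-0.0035,0],1],
    [[0,0,0],[-0.059,-0.0038,0],1],
    [[0,0,0],[-0.061,-0.004,0],1],
    [[0,0,0],[-0.061,-0.004,0],1]
  ]
}}

```text
time: 17.27
eef_pos: [0.6432, 0.0056, 0.0492]
orientation: [-89.9, -0.3, 3.7]
force: [1.4, 4.1, 7.1]
grip_width: 0.017
```

Request:
{"fn": "carry_out", "kwargs": {
  "steps": [
    [[0,0,0],[-0.002,-0.0001,0],1],
    [[0,0,0],[-0.004,-0.0003,0],1],
    [[0,0,0],[-0.004,-0.0003,0],1]
  ]
}}

```text
time: 17.52
eef_pos: [0.6431, 0.0056, 0.0493]
orientation: [-89.9, -0.7, 3.7]
force: [9.9, 4.5, 0.4]
grip_width: 0.0169
```

Request:
{"fn": "carry_out", "kwargs": {
  "steps": [
    [[0,0,0],[0.003,0.0003,0],-1],
    [[0,0,0],[0.003,0.0003,0],-1],
    [[0,0,0],[0.003,0.0003,0],-1],
    [[0,0,0],[0.003,0.0003,0.03],-1],
    [[0,0,0],[0.003,0.0003,0.07],-1],
    [[0,0,0],[-0.01,0.0003,0.11],-1],
    [[0,0,0],[-0.05,0,0.14],-1],
    [[0,0,0],[-0.09,0,0.15],-1],
    [[0,0,0],[-0.09,0,0.15],-1],
    [[0,0,0],[-0.09,0,0.15],-1]
  ]
}}

```text
time: 18.35
eef_pos: [0.5439, 0.0028, 0.1984]
orientation: [-90.0, 0.1, 3.6]
force: [0.4, 0.7, -0.1]
grip_width: 0.0855
```

Run:
```python
from plant import r
from h import *
for n in ("side","wrist"):
    d=r.camera(n);pickle.dump(d,open(n+"10.pkl","wb"))
crop(load("side10"),330,140,450,240,6.5,"s10.png");crop(load("wrist10"),220,130,540,370,2.5,"w10.png");crop(load("side10"),0,0,640,400,1,"s10f.png")
print(r.read_state()["eef_pos"],r.read_state()["force"],r.read_state()["time"])
```

```text
[0.54740594 0.00323718 0.19734512] [ 0.07817584 -0.22154338 -0.83705122] 18.45
```

View pics/s10.png

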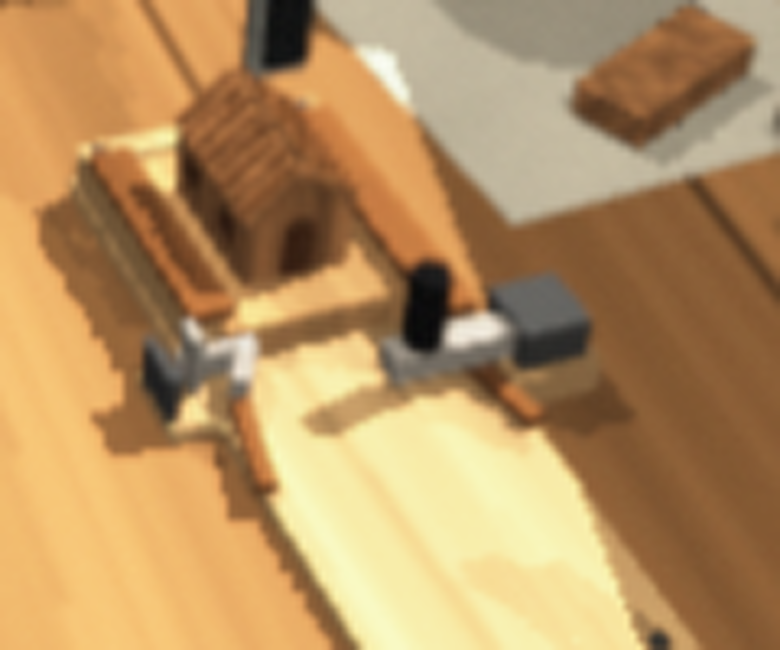

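View pics/w10.png

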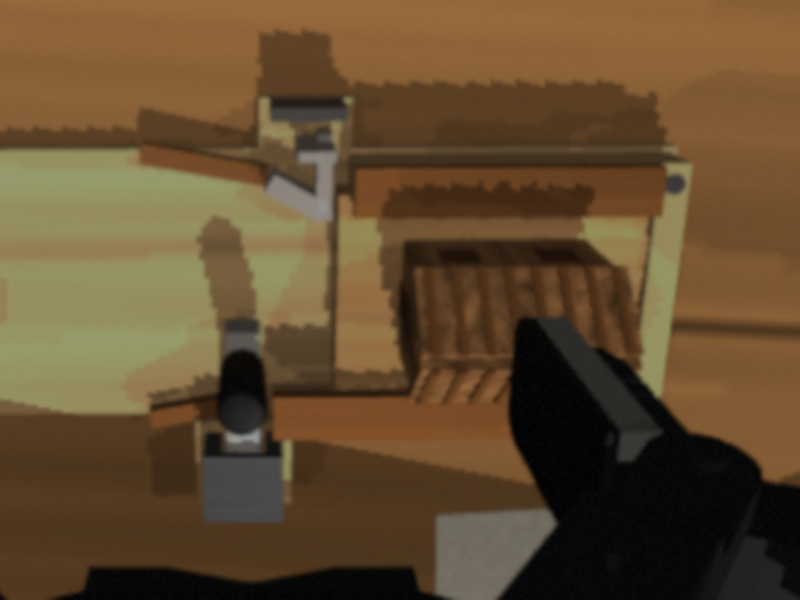

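View pics/s10f.png

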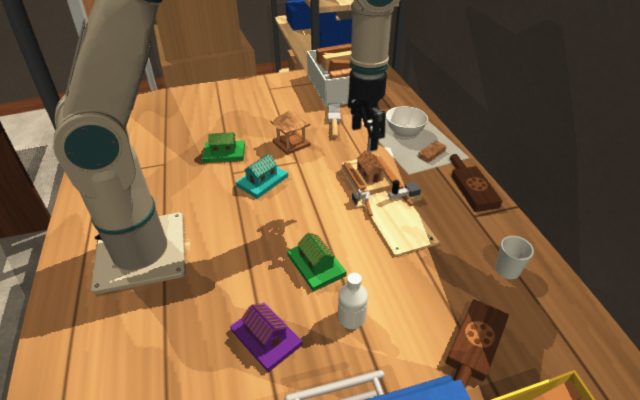

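Run:
```python
from h import *
np.set_printoptions(precision=4,suppress=True)
x,y,a=np.load("cradle.npy");c,n=np.cos(a),np.sin(a)
w=load("wrist10");W=lambda u,v:(220+(u+.5)/2.5-.5,130+(v+.5)/2.5-.5)
def cr(P): q=P[:,:2]-[x,y];return np.c_[c*q[:,0]+n*q[:,1],-n*q[:,0]+c*q[:,1]]
print("bolt tip",cr(at_z(w,[W(242,321)],.03)),"knob top",cr(at_z(w,[W(242,398)],.066)))
print("plate rear",cr(at_z(w,[W(335,300)],.024)),"nose",cr(at_z(w,[W(325,219)],.025)))
from plant import r
r.finish_job()
```

```text
bolt tip [[-0.0804 -0.0065]] knob top [[-0.0801 -0.0197]]
plate rear [[-0.0439 -0.0003]] nose [[-0.0486  0.0334]]
the job is handed in; nothing more can be done
```

The cottage is mounted in the cradle, and I handed the job in at about 18.5 s of the 64 s allowed. No verdict was reported.

I pinched the bolt's knob and drew it back to its stop. I then gripped the cottage by its walls, set it on the landing within about 1 mm of the middle, and let go. With shut fingers low on the baseplate's rear edge I pushed it home, then shot the bolt again and backed the arm off.

My last checks, in the cradle's frame:

| Check | Measured | Should be |
|---|---|---|
| Baseplate's rear edge, x | -44 mm | -45 mm |
| Catch nose, y | +33 mm (sprung out behind the edge) | +33 mm |
| Bolt travel, drawn to shot | 60.1 mm | 60 mm |
| Bolt tip, y | -6.5 mm | -10 mm |
| Knob, y | -20 mm | -25 mm |

- **Home position:** the cottage stopped moving against the end stop, with the push at about 14 N.
- **Bolt:** the tip and knob readings from the wrist camera are 3 to 5 mm off, on the side past fully shot. I put that down to camera error, because the bolt was hard against its stop at about 10 N.
- **Other models:** the last side view shows the cottage upright. The pavilion, the glue bottle and the look-alikes stand where they did before.
- **Failed measurement:** one early two-view measurement of the cottage's roof ridge gave impossible heights, probably from mismatched ends. I used the depth reading for the ridge instead (71 mm against 72 mm given).

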